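# Find which tostonera's hinge catches

### The job

One of the two wooden tostoneras on the tray has a hinge that catches partway; the other swings freely. Lift each top board by the grip at the end of its handle to find out which: swing the bad one gently just until you feel it push back against you, without forcing it, and lower it shut again. Leave the good one standing wide open, and do not drop or fling the boards or disturb anything else.

Things in the scene. Friction and masses are not known exactly. Their poses are not given: they have to be found in the camera images.
- tray: Pull-out pale wood tray, 380 (x) x 620 (y) mm, rim 34 mm high, floor 10 mm thick, fixed. Origin: centre of its underside; x away from the robot, y left. Two equal dark wooden tostoneras are screwed to its floor, left (+y) and right (-y), square to the tray, hinges at the far side, handles towards the robot.
- left_hinge (a point): Middle of the left tostonera's hinge axis, 33 mm above the tray's floor, in its hinge block (40 x 46 mm, 43 mm high). The axis runs along this frame's y; the frame does not move with the board; its x points away from the robot.
- right_hinge (a point): The same for the right tostonera.
- left_grip (a point): Centre of the wooden cross-grip (drum, 28 mm across, 30 mm long along y) ending the left top board's 16 mm round handle; 175 mm from the hinge axis, level with it when shut (33 mm above the tray's floor, free all round). Its frame turns with the board: x to the hinge, y along the axis. 46 mm from the board's round plate (116 mm wide, 18 mm thick). Held by its ends, it can turn in the jaws.
- right_grip (a point): The same for the right top board.
- left_board (a joint): Swing of the left top board, rad: 0 shut flat on its base, grows as the grip rises up and away from the robot, 1.57 upright, 1.75 wide open at its stop, leaning back. Let go short of 1.2, it falls shut; past 1.5 it stands. The board weighs 0.16 to 0.26 kg (about 1 N lifts the grip from shut, less higher up); hinge friction adds about 0.25 N.
- right_board (a joint): The same for the right top board.
- pin_strain (a joint): Twist, rad, of the hinge pin in whichever board catches (left or right by chance), 0 unless pushed; tiny beside the noise. The hidden catch is springy, met between 0.45 and 1.10 rad of swing; it then pushes back about 0.46 N at the grip per mm the grip goes on. 0.001 rad is 1.15 N at the grip. Felt: 2.3 N (0.002) for 0.2 s. Forced: 11.4 N (0.010), 25 mm past first touch.
- mug: Blue enamel mug, 76 mm wide, 80 mm high, upright on the tray between the two hinges; origin: centre of its foot.
- ladle: Stainless ladle, 295 mm long, 80 mm wide, on the tray at the left end; origin on its underside near its middle.
- brush: Grey-headed silicone brush with wooden handle, 215 mm long, on the tray at the right end; origin on its underside near its middle.
- oil_bottle: Green glass bottle, 64 mm wide, 210 mm high, on the counter beyond the tray's left end; origin: centre of its foot.
- salt_jar: Glass jar, 72 mm wide, 100 mm high, on the counter at the left; origin: centre of its foot.
- bowl: White bowl, 130 mm wide, 55 mm high, on the counter at the right; origin: centre of its foot.
- pepper_mill: Wooden pepper mill, 150 mm high, on the counter at the right; origin: centre of its foot.

How it is judged:
On the way:
1. the board that catches is swung up until its catch pushes back (at least 2.3 N at the grip, kept up for 0.2 s) (value of joint pin_strain above 0.002 rad), for 0.2 s.
At the end, for the whole second after the job is handed in: One board (only the free one can get there unforced) stands wide open, past 1.5 rad, the other is shut to within 0.03 rad, both are still, and nothing is held (((value of joint left_board above 1.5 rad and value of joint right_board below 0.03 rad) or (value of joint right_board above 1.5 rad and value of joint left_board below 0.03 rad)) and velocity of joint left_board between -0.05 and 0.05 rad/s and velocity of joint right_board between -0.05 and 0.05 rad/s); the robot touches nothing.
It fails at once if the catching hinge is forced (11.4 N or more of push-back at the grip) (value of joint pin_strain above 0.01 rad).
It fails at once if a board is dropped or flung (faster than 5 rad/s) (velocity of joint any of left_board, right_board above 5 rad/s or velocity of joint any of left_board, right_board below -5 rad/s).
It fails at once if something else is disturbed (moved more than 20 mm) (distance of any of mug, ladle, brush, oil_bottle, salt_jar, bowl, pepper_mill from where it was at the start of the episode above 0.02 m).
It also fails if it takes over 72 s, if anything falls off the work surface, if the arm or the gripper's body presses on something with over 40 N, if the wrist force passes 120 N, or if a joint passes its speed limit or range.

### The arm

A 6-joint arm with a two-finger parallel gripper is mounted at the origin on the work surface. World frame = base frame: x ahead of the robot, y to its left, z up, the work surface at z = 0. Lengths are in m, angles in rad, forces in N, time in s.
With the tool pointing down it reaches from about 0.325 to 1 m from the base axis. Payload 5.1 kg.
Tool frame: the origin (TCP) lies between the finger pads; the fingertips stand 11 mm ahead of it and the grasp point (between the pads) lies 8 mm behind it; z points along the fingers, y is the direction in which the jaws open and shut (so a half turn about z gives the same grasp; the last joint's range is limited). The gripper opens to 85 mm and grips with 20 to 120 N. Pads are 22 mm wide; open, the fingers measure 114 mm over their backs; the gripper's body (76 mm by 85 mm) begins 54 mm behind the grasp point. The pads swing forward as they close: fully open they stand 13 mm farther back than shut.
Start: joints at [-1.366, 0.124, 1.65, -0, 1.367, -0.083], TCP at [0.184, -0.623, 0.242] pointing down, gripper open.
Joint ranges: [-2.61, 2.61], [-1.02, 2.33], [0.03, 2.71], [-1.35, 4.49], [0.32, 2.68], [-2.91, 2.91]. Speed limits (rad/s): [2.57, 2.57, 3.14, 3.14, 3.14, 3.14].

### API

Orientations are given as a 3x3 rotation matrix whose columns are the frame's x, y, z axes.
In Python, from rig import get_obs, snapshot, camera_info, hand_in gives the robot as it stands.
- The arm moves only by the tool apply_moves, never from a script. Its argument "targets" is a list of rows, each a list of 7 numbers: the turn, a rotation vector about the tool's x, y, z in rad, then the shift along the tool's x, y, z in cm, then the opening, from 0 (shut) to 1 (fully open). In form: [[rx, ry, rz, dx, dy, dz, gripper], ...]. A call has 1 to 8 rows; each row shifts and turns the pose as measured when the row begins, along the tool's axes as they then stand; what a row does not reach is not made up. A row lasts 1/10 s, in which the tool goes at most 50 mm and 8.59 degrees, less where a joint would pass 70% of its speed; a pose out of reach is approached as far as the arm can. A call with a gripper value outside its range is refused whole. The fingers move at their own pace and stop on an object; the grip force is fixed at half the most. Time passes only in rows, so rows that do not move let the fingers close. It gives the time, the measured TCP pose, the force and the opening at its end, in the units of the state.
- get_obs(): the state, without advancing time (a new reading comes with each control period).
- snapshot(name): name is "scene" or "side" or "wrist"; returns the picture (400x640x3 uint8, red, green, blue); there is no depth.
- camera_info(name): a dict with "fx", "fy", "cx", "cy" (pixels), "cam_to_world" (4x4, takes a point from camera to world coordinates). Camera axes: x right, y down, z forward; pixel columns grow to the right and rows downward; lengths in m; the calibration is good to about 2 mm. A picture is of the moment at which its call begins: read the wrist's pose just before it. camera_info takes no time and is no camera call; for the wrist camera it gives the pose at the moment of the call.
- hand_in(): hands the job in, once; it reports no verdict.
The state is a dict: "time": time; "joint_positions": joint angles; "qvel": joint speeds; "tau": joint torques, N m; "ee_pos": TCP position; "tool_rot": TCP orientation; "ft_force": force on the tool from outside, world axes, zero at the start; "torque": the same for the moment, N m; "opening": opening from 0.0 (shut) to 1.0 (fully open).
Only numpy, scipy, OpenCV 4.12 (cv2) and the standard library are available. Lean on these libraries where they do the work, as an engineer would, in place of code of your own. Each camera call takes 0.05 s, during which the arm holds its last target. There are 200 camera calls.

## Working session

There is one attempt and no reset: what is moved stays moved. The work goes in short steps, Python scripts to look and compute and a tool call to move; the robot and the scene stay as the last step left them, time stands still between calls to the robot, and variables do not carry over. Pictures are saved under pics/ and viewed, about 8 in all and at most 12, crops included, and the job is handed in when it is done.

Besides the shell and the picture viewer there is one more tool, called after "Request:" in YAML: its name, and indented under it one key for each argument. apply_moves: Moves the arm, as the interface text tells. Its arguments: {"type":"object","properties":{"targets":{"type":"array"}},"required":["targets"]}

```bash
mkdir -p pics
python3 - <<'E'
from rig import *
import cv2
for n in("scene","side"):
    cv2.imwrite(f"pics/{n}0.png",snapshot(n)[:,:,::-1]); i=camera_info(n); print(n,i)
o=get_obs();print(o)
E
```

```text
scene {'fx': 374.9240317307657, 'fy': 374.9240317307657, 'cx': 320.4184060591238, 'cy': 200.68567511641467, 'cam_to_world': array([[-0.16923196,  0.70764654, -0.68600067,  1.47173419],
       [ 0.9854321 ,  0.13339514, -0.10549551,  0.1344516 ],
       [ 0.01685562, -0.69386029, -0.71991234,  1.0237101 ],
       [ 0.        ,  0.        ,  0.        ,  1.        ]])}
side {'fx': 388.23210561605816, 'fy': 388.23210561605816, 'cx': 324.0118989928193, 'cy': 200.96248786240741, 'cam_to_world': array([[-0.7097676 , -0.45778076,  0.53541268, -0.21904341],
       [-0.70441607,  0.46693714, -0.53457245,  0.77757382],
       [-0.00528709, -0.7565755 , -0.65388497,  1.00196239],
       [ 0.        ,  0.        ,  0.        ,  1.        ]])}
{'time': 0.1, 'joint_positions': array([-1.36561623e+00,  1.24423630e-01,  1.65153652e+00, -2.36126934e-05,
        1.36749031e+00, -8.25919470e-02]), 'qvel': array([ 0.00110833, -0.00304354, -0.00230635, -0.00074452,  0.00137207,
       -0.00030156]), 'tau': array([ 2.93378807e-04, -4.24931359e+01, -3.66653717e+01, -1.47283176e-04,
        3.93279333e-03,  3.01881187e-05]), 'ee_pos': array([ 0.18434401, -0.62276047,  0.24118698]), 'tool_rot': array([[ 9.58877253e-01,  2.83820810e-01, -4.01155893e-04],
       [ 2.83821063e-01, -9.58875546e-01,  1.81411938e-03],
       [ 1.30226254e-04, -1.85337430e-03, -9.99998274e-01]]), 'ft_force': array([-0.80004122, -0.59990165,  0.40101223]), 'torque': array([ 0.00366294, -0.04384197,  0.03572441]), 'opening': 1.0023555648043514}
```

View pics/scene0.png

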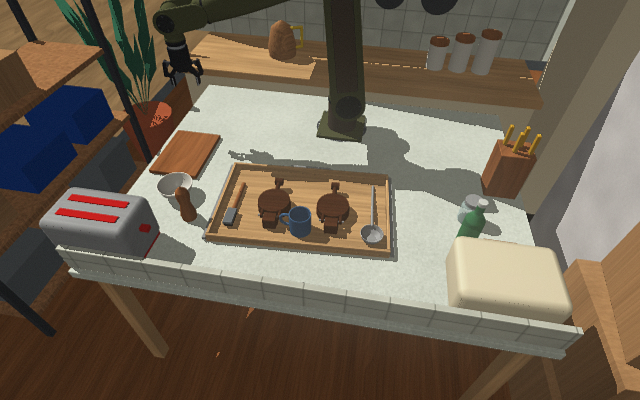

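View pics/side0.png

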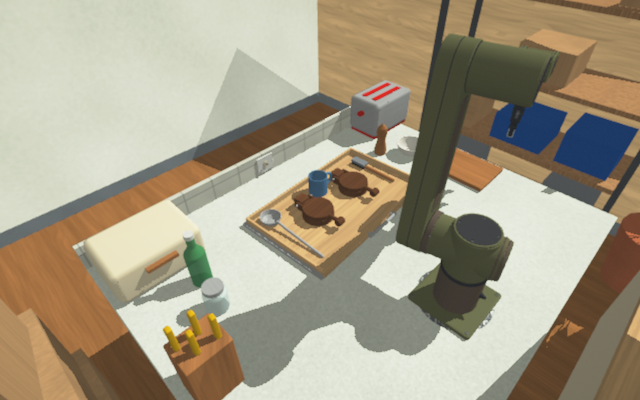

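The scene view shows the tray at about (205–395, 165–260), with the left tostonera at (333,207), the right one at (273,203) and the mug between them. I'll enlarge both views.

Run:
```python
import cv2
a=cv2.imread("pics/scene0.png")[155:265,195:405]; b=cv2.imread("pics/side0.png")[145:275,240:420]
cv2.imwrite("pics/sc.png",cv2.resize(a,None,fx=3.8,fy=3.8,interpolation=cv2.INTER_CUBIC))
cv2.imwrite("pics/si.png",cv2.resize(b,None,fx=4.4,fy=4.4,interpolation=cv2.INTER_CUBIC))
```

```text
(no output)
```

View pics/sc.png

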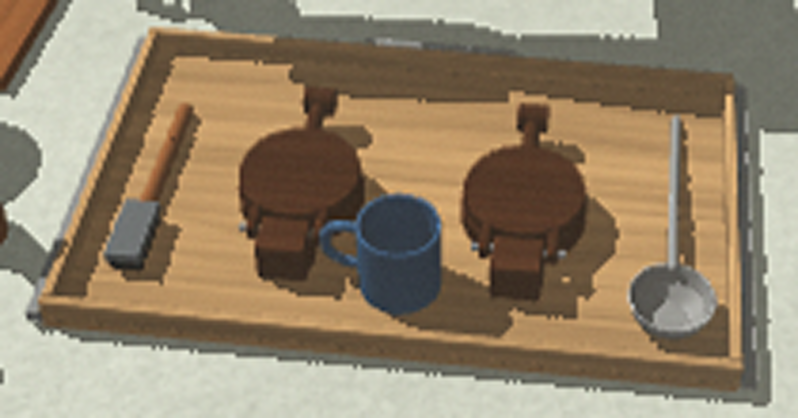

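View pics/si.png

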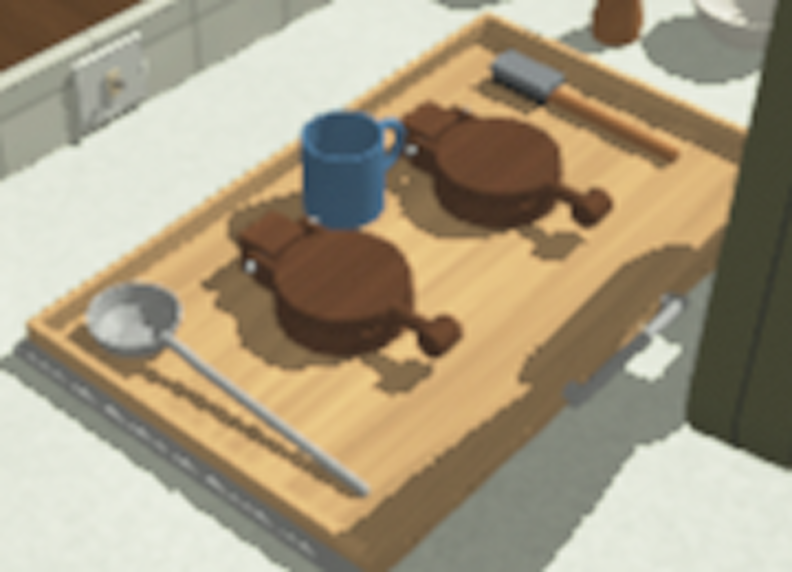

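```bash
cat > h.py <<'E'
import numpy as np
from rig import *
def ray(n,u,v):
    i=camera_info(n);M=i["cam_to_world"]
    d=M[:3,:3]@np.array([(u-i["cx"])/i["fx"],(v-i["cy"])/i["fy"],1]);return M[:3,3],d/np.linalg.norm(d)
def tri(*obs):
    A=0;b=0
    R=[ray(*o) for o in obs]
    for c,d in R:
        P=np.eye(3)-np.outer(d,d);A=A+P;b=b+P@c
    x=np.linalg.solve(A,b);return x,[np.linalg.norm((np.eye(3)-np.outer(d,d))@(x-c)) for c,d in R]
E
python3 - <<'E'
from h import *
np.set_printoptions(precision=4,suppress=True)
S=lambda x,y:("scene",195+x/3.8-.4,155+y/3.8-.4)
D=lambda x,y:("side",240+x/4.4-.4,145+y/4.4-.4)
for n,a,b in [("Lgrip",(533,120),(438,335)),("Rgrip",(319,103),(591,206)),("Lpin+y",(561,253),(250,266)),("Lpin-y",(476,247),(313,221)),("Rpin",(0,0),(0,0)),
 ("farL",(744,360),(30,325)),("farR",(40,300),(488,14)),("nearL",(737,75),(372,545)),("mugtop",(398,222),(345,133))]:
    if n!="Rpin": print(n,*tri(S(*a),D(*b)))
print(tri(S(243,228),D(411,150)))
for n,p in [("nearR",(153,30)),("nearL",(737,75)),("farR",(40,300)),("farL",(744,360))]:
    c,d=ray(*S(*p)); print(n,c+d*(.034-c[2])/d[2])
E
```

```text
Lgrip [0.4519 0.0317 0.0426] [np.float64(0.0002910915781866439), np.float64(0.0002910915781866786)]
Rgrip [ 0.4678 -0.1829  0.0428] [np.float64(0.0002497591414627673), np.float64(0.00024975914146291056)]
Lpin+y [0.622  0.0824 0.0444] [np.float64(0.0008817952471747437), np.float64(0.0008817952471746588)]
Lpin-y [0.6277 0.0042 0.0435] [np.float64(8.85297519207627e-05), np.float64(8.85297519206718e-05)]
farL [0.7052 0.2523 0.035 ] [np.float64(0.0005897571377982209), np.float64(0.000589757137798459)]
farR [ 0.7506 -0.3649  0.0312] [np.float64(0.001689044657100094), np.float64(0.0016890446571000374)]
nearL [0.3399 0.2258 0.0395] [np.float64(0.003821642085334914), np.float64(0.003821642085334889)]
mugtop [ 0.653  -0.0615  0.0912] [np.float64(0.0003579415085071305), np.float64(0.00035794150850714917)]
(array([ 0.6552, -0.1837,  0.0295]), [np.float64(0.03173146877177766), np.float64(0.03173146877177763)])
nearR [ 0.3814 -0.3868  0.034 ]
nearL [0.3363 0.2296 0.034 ]
farR [ 0.7515 -0.3653  0.034 ]
farL [0.7041 0.2519 0.034 ]
```

Triangulation gives both grips at z ≈ 0.043, which matches tray floor plus 33 mm. The tray yaw is about 0.073 and the mug is at (0.653, −0.06). I'll turn the tool and head for the right grip.

Request:
apply_moves:
  targets:
    - [0, 0, 0.11, 0, 0, 0, 0.7]
    - [0, 0, 0.105, 0, 0, 0, 0.7]

```text
time: 0.3
ee_pos: [0.1842, -0.6221, 0.2396]
tool_rot: [[0.998, 0.066, -0.001], [0.066, -0.998, 0.004], [-0.001, -0.004, -1.0]]
ft_force: [-0.6, 0.1, -0.3]
opening: 0.704
```

```bash
cat >> h.py <<'E'
np.set_printoptions(precision=4,suppress=True)
u=np.array([.9973,.073,0]);v=np.array([-.073,.9973,0])
G=dict(L=np.array([.4519,.0317,.043]),R=np.array([.4678,-.1829,.043]))
def st(k=None,p=None):
    o=get_obs();R=o["tool_rot"];e=o["ee_pos"]
    print("t",round(o["time"],2),"tcp",e,"x",R[:,0],"z",R[:,2],"F",o["ft_force"],"op",round(o["opening"],3))
    if k is not None:
        p=G[k]+np.array(p) ; print("shift cm",100*R.T@(p-e))
    return o
E
python3 -c "
from h import *
st('R',[0,0,.06])"
```

```text
t 0.3 tcp [ 0.1842 -0.6221  0.2396] x [ 0.9978  0.0656 -0.0006] z [-0.0009  0.0043 -1.    ] F [-0.6389  0.1318 -0.294 ] op 0.704
shift cm [ 31.1854 -41.9018  13.8276]
```

Request:
apply_moves:
  targets:
    - [0, 0, 0, 2.9, -3.9, 0.5, 0.7]
    - [0, 0, 0, 2.9, -3.9, 0.5, 0.7]
    - [0, 0, 0, 2.9, -3.9, 0.5, 0.7]
    - [0, 0, 0, 2.9, -3.9, 0.5, 0.7]
    - [0, 0, 0, 2.9, -3.9, 0.5, 0.7]
    - [0, 0, 0, 2.9, -3.9, 0.5, 0.7]
    - [0, 0, 0, 2.9, -3.9, 0.5, 0.7]
    - [0, 0, 0, 2.9, -3.9, 0.5, 0.7]

```text
time: 1.1
ee_pos: [0.3971, -0.2908, 0.1956]
tool_rot: [[0.999, 0.052, -0.003], [0.052, -0.999, 0.008], [-0.002, -0.008, -1.0]]
ft_force: [0.0, -0.9, -0.7]
opening: 0.701
```

```bash
python3 -c "
from h import *
st('R',[0,0,.07])"
```

```text
t 1.1 tcp [ 0.3971 -0.2908  0.1956] x [ 0.9987  0.0516 -0.0024] z [-0.0028  0.0077 -1.    ] F [ 0.0233 -0.9158 -0.7005] op 0.701
shift cm [  7.6416 -10.3426   8.3199]
```

Request:
apply_moves:
  targets:
    - [0, 0, -0.02, 2.7, -3.8, 1.5, 0.7]
    - [0, 0, 0, 2.7, -3.7, 1.5, 0.7]
    - [0, 0, 0, 2.0, -2.8, 1.5, 0.7]
    - [0, 0, 0, 0, 0, 1.5, 0.7]
    - [0, 0, 0, 0, 0, 0, 0.7]

```text
time: 1.6
ee_pos: [0.4664, -0.1725, 0.1329]
tool_rot: [[0.997, 0.081, -0.004], [0.081, -0.997, 0.009], [-0.003, -0.009, -1.0]]
ft_force: [-0.1, 0.2, 0.2]
opening: 0.695
```

```bash
python3 -c "
from h import *
import cv2
st('R',[0,0,.07])
i=camera_info('wrist');M=i['cam_to_world']
cv2.imwrite('pics/w1.png',snapshot('wrist')[:,:,::-1])
for p in (G['R'],G['R']+.015*v,G['R']-.015*v,G['R']+.175*u,G['R']+[0,0,-.008]):
    q=M[:3,:3].T@(p-M[:3,3]);print(i['fx']*q[0]/q[2]+i['cx'],i['fy']*q[1]/q[2]+i['cy'])
"
```

```text
t 1.6 tcp [ 0.4664 -0.1725  0.1329] x [ 0.9967  0.0812 -0.0031] z [-0.0038  0.009  -1.    ] F [-0.1135  0.2297  0.1703] op 0.695
shift cm [0.06   1.0711 1.9768]
335.60600237118354 205.64150700218474
316.99882058299175 205.43632746549238
354.22542379967217 205.84682150416918
341.4362978091462 -56.276888268560384
335.2728065565367 202.80716792510066
```

View pics/w1.png

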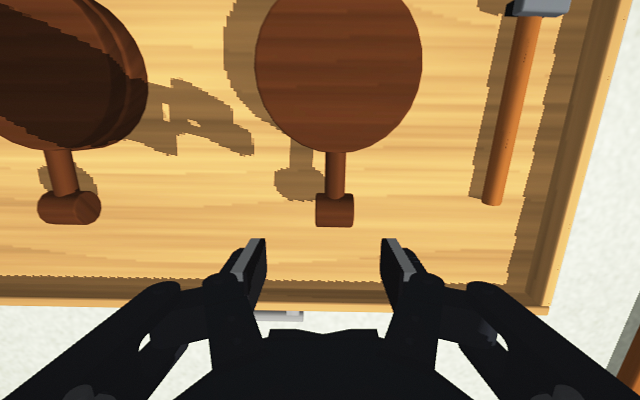

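The wrist view shows the right drum centred at (335,210) against a predicted (335.6,205.6), so it lies about 3 mm nearer the robot than I had estimated. It's clear all round, so I'll correct and descend.

Request:
apply_moves:
  targets:
    - [-0.008, 0, 0.008, -0.2, 1.1, 1.5, 0.7]
    - [0, 0, 0, 0, 0.1, 2.5, 0.7]
    - [0, 0, 0, 0, 0, 2.5, 0.7]
    - [0, 0, 0, 0, 0, 1.5, 0.7]
    - [0, 0, 0, 0, 0, 0, 0.7]

```text
time: 2.15
ee_pos: [0.4682, -0.1909, 0.0577]
tool_rot: [[0.998, 0.066, 0.007], [0.066, -0.998, -0.005], [0.007, 0.005, -1.0]]
ft_force: [-1.5, -0.1, -0.1]
opening: 0.702
```

```bash
python3 -c "
from h import *
st('R',[-.003,0,-.008])"
```

```text
t 2.15 tcp [ 0.4682 -0.1909  0.0577] x [0.9978 0.0661 0.0069] z [ 0.0073 -0.0049 -1.    ] F [-1.4614 -0.065  -0.1475] op 0.702
shift cm [-0.3049 -0.8358  2.2589]
```

Request:
apply_moves:
  targets:
    - [0, 0, 0, -0.3, -0.8, 0.5, 0.7]
    - [0, 0, 0, 0, 0, 0.8, 0.7]
    - [0, 0, 0, 0, 0, 0.5, 0.7]
    - [0, 0, 0, 0, 0, 0, 0.7]

```text
time: 2.55
ee_pos: [0.4663, -0.185, 0.0423]
tool_rot: [[0.998, 0.064, 0.013], [0.064, -0.998, -0.008], [0.012, 0.009, -1.0]]
ft_force: [-0.2, 0.0, -0.1]
opening: 0.699
```

```bash
python3 -c "
from h import *
st('R',[-.003,0,-.008])"
```

```text
t 2.55 tcp [ 0.4663 -0.185   0.0423] x [0.9979 0.0637 0.0121] z [ 0.0127 -0.0078 -0.9999] F [-0.1998  0.0037 -0.1205] op 0.699
shift cm [-0.1486 -0.223   0.7239]
```

Request:
apply_moves:
  targets:
    - [0.008, -0.012, -0.009, -0.1, -0.2, 0.6, 0.7]
    - [0, 0, 0, 0, 0, 0.1, 0.7]
    - [0, 0, 0, 0, 0, 0, 0.0]
    - [0, 0, 0, 0, 0, 0, 0.0]
    - [0, 0, 0, 0, 0, 0, 0.0]
    - [0, 0, 0, 0, 0, 0, 0.0]
    - [0, 0, 0, 0, 0, 0, 0.0]

```text
time: 3.25
ee_pos: [0.4658, -0.1806, 0.0362]
tool_rot: [[0.998, 0.07, -0.001], [0.07, -0.998, 0.005], [-0.001, -0.005, -1.0]]
ft_force: [0.4, -0.7, -1.3]
opening: 0.341
```

```bash
python3 -c "
from h import *
import cv2
st('R',[-.003,0,-.008])
cv2.imwrite('pics/w2.png',snapshot('wrist')[150:330,180:460,::-1])"
```

```text
t 3.25 tcp [ 0.4658 -0.1806  0.0362] x [ 0.9975  0.0704 -0.0009] z [-0.0013  0.0054 -1.    ] F [ 0.4341 -0.6656 -1.3368] op 0.341
shift cm [-0.1134  0.223   0.123 ]
```

View pics/w2.png

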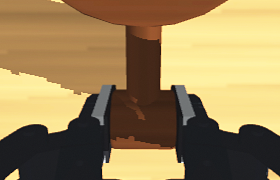

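The grip is held, with the opening at 0.341 (about 29 mm across the drum). I'll swing it along the arc up to 0.3 rad, well short of the catch zone.

Request:
apply_moves:
  targets:
    - [0, 0, 0, 0.01, 0, -0.5, 0]
    - [0, 0, 0, 0.04, 0, -0.7, 0]
    - [0, 0, 0, 0.07, 0, -0.7, 0]
    - [0, 0, 0, 0.1, 0, -0.69, 0]
    - [0, 0, 0, 0.12, 0, -0.69, 0]
    - [0, 0, 0, 0.15, 0, -0.68, 0]
    - [0, 0, 0, 0.18, 0, -0.68, 0]
    - [0, 0, 0, 0, 0, 0, 0]

```text
time: 4.1
ee_pos: [0.4733, -0.1801, 0.0855]
tool_rot: [[0.997, 0.071, -0.0], [0.071, -0.997, 0.006], [0.0, -0.006, -1.0]]
ft_force: [2.7, 0.3, -5.3]
opening: 0.339
```

```bash
cat >> h.py <<'E'
S0=dict(R=np.array([.4658,-.1806,.0362]))
def sw(k,ds,n):
    o=st();R=o["tool_rot"];d=o["ee_pos"]-S0[k];a=.175-d@u;h=d[2]
    th=np.arctan2(h,a);F=o["ft_force"]
    print("theta",round(th,3),"radius mm",round(1000*np.hypot(a,h),1),"side mm",round(1000*d@v,1),
      "Ft",round(F@(u*np.sin(th)+[0,0,np.cos(th)]),2),"Fr",round(F@(u*np.cos(th)-[0,0,np.sin(th)]),2))
    for i in range(n):
        t0=th+ds*i/.175;m=t0+ds/.35;g=ds*(u*np.sin(m)+np.array([0,0,np.cos(m)]))
        print((100*R.T@g).round(2),end=" ")
E
python3 -c "
from h import *
sw('R',.004,4)"
```

```text
t 4.1 tcp [ 0.4733 -0.1801  0.0855] x [0.9975 0.0709 0.0001] z [-0.0003  0.0056 -1.    ] F [ 2.6996  0.3479 -5.331 ] op 0.339
theta 0.287 radius mm 174.6 side mm -0.1 Ft -4.35 Fr 4.11
[ 0.12 -0.   -0.38] [ 0.13 -0.   -0.38] [ 0.13 -0.   -0.38] [ 0.14 -0.   -0.37]
```

There's about 4.3 N at 0.29 rad, which is weight plus jaw friction and serves as my baseline. From here I'll take small steps and watch for a steady rise.

Request:
apply_moves:
  targets:
    - [0, 0, 0, 0.12, 0, -0.38, 0]
    - [0, 0, 0, 0.13, 0, -0.38, 0]
    - [0, 0, 0, 0.13, 0, -0.38, 0]
    - [0, 0, 0, 0.14, 0, -0.37, 0]
    - [0, 0, 0, 0.15, 0, -0.37, 0]
    - [0, 0, 0, 0.16, 0, -0.36, 0]

```text
time: 4.7
ee_pos: [0.4816, -0.1795, 0.1077]
tool_rot: [[0.997, 0.071, -0.001], [0.071, -0.997, 0.006], [-0.001, -0.006, -1.0]]
ft_force: [4.9, -0.9, -7.4]
opening: 0.337
```

```bash
python3 -c "
from h import *
sw('R',.003,5)"
```

```text
t 4.7 tcp [ 0.4816 -0.1795  0.1077] x [ 0.9975  0.0709 -0.001 ] z [-0.0014  0.0057 -1.    ] F [ 4.8943 -0.8584 -7.4215] op 0.337
theta 0.422 radius mm 174.5 side mm -0.1 Ft -4.8 Fr 7.44
[ 0.13 -0.   -0.27] [ 0.13 -0.   -0.27] [ 0.13 -0.   -0.27] [ 0.14 -0.   -0.27] [ 0.14 -0.   -0.26]
```

Request:
apply_moves:
  targets:
    - [0, 0, 0, 0.15, 0, -0.26, 0]
    - [0, 0, 0, 0.15, 0, -0.26, 0]
    - [0, 0, 0, 0.15, 0, -0.26, 0]
    - [0, 0, 0, 0.16, 0, -0.26, 0]

```text
time: 5.1
ee_pos: [0.4867, -0.1792, 0.1181]
tool_rot: [[0.997, 0.071, -0.005], [0.071, -0.997, 0.006], [-0.005, -0.006, -1.0]]
ft_force: [2.0, -0.6, -5.9]
opening: 0.34
```

```bash
python3 -c "
from h import *
sw('R',.003,5)"
```

```text
t 5.1 tcp [ 0.4867 -0.1792  0.1181] x [ 0.9975  0.0711 -0.005 ] z [-0.0054  0.0058 -1.    ] F [ 2.0292 -0.5974 -5.8996] op 0.34
theta 0.489 radius mm 174.5 side mm -0.1 Ft -4.28 Fr 4.52
[ 0.14 -0.   -0.26] [ 0.15 -0.   -0.26] [ 0.15 -0.   -0.26] [ 0.16 -0.   -0.26] [ 0.16 -0.   -0.25]
```

Request:
apply_moves:
  targets:
    - [0, 0.003, 0, 0.16, 0, -0.26, 0]
    - [0, 0, 0, 0.17, 0, -0.26, 0]
    - [0, 0, 0, 0.17, 0, -0.26, 0]
    - [0, 0, 0, 0.17, 0, -0.25, 0]

```text
time: 5.5
ee_pos: [0.493, -0.1788, 0.1287]
tool_rot: [[0.997, 0.071, -0.005], [0.071, -0.997, 0.006], [-0.004, -0.007, -1.0]]
ft_force: [2.0, -1.1, -5.5]
opening: 0.34
```

```bash
python3 -c "
from h import *
sw('R',.003,5)"
```

```text
t 5.5 tcp [ 0.493  -0.1788  0.1287] x [ 0.9975  0.0711 -0.0044] z [-0.0049  0.0062 -1.    ] F [ 2.0051 -1.1061 -5.4739] op 0.34
theta 0.559 radius mm 174.3 side mm -0.2 Ft -3.62 Fr 4.53
[ 0.16 -0.   -0.25] [ 0.16 -0.   -0.25] [ 0.17 -0.   -0.25] [ 0.17 -0.   -0.25] [ 0.18 -0.   -0.24]
```

Request:
apply_moves:
  targets:
    - [0, 0.004, 0, 0.18, 0, -0.25, 0]
    - [0, 0, 0, 0.18, 0, -0.25, 0]
    - [0, 0, 0, 0.19, 0, -0.25, 0]
    - [0, 0, 0, 0.19, 0, -0.24, 0]

```text
time: 5.9
ee_pos: [0.5001, -0.1783, 0.1389]
tool_rot: [[0.997, 0.071, -0.003], [0.071, -0.997, 0.007], [-0.002, -0.007, -1.0]]
ft_force: [1.3, -0.5, -6.7]
opening: 0.342
```

```bash
python3 -c "
from h import *
sw('R',.003,5)"
```

```text
t 5.9 tcp [ 0.5001 -0.1783  0.1389] x [ 0.9975  0.0712 -0.0025] z [-0.0029  0.0066 -1.    ] F [ 1.3321 -0.4719 -6.6641] op 0.342
theta 0.631 radius mm 174.1 side mm -0.2 Ft -4.62 Fr 4.98
[ 0.18 -0.   -0.24] [ 0.18 -0.   -0.24] [ 0.19 -0.   -0.23] [ 0.19 -0.   -0.23] [ 0.19 -0.   -0.23]
```

Request:
apply_moves:
  targets:
    - [0, 0.003, 0, 0.2, 0, -0.24, 0]
    - [0, 0, 0, 0.2, 0, -0.23, 0]
    - [0, 0, 0, 0.21, 0, -0.23, 0]

```text
time: 6.2
ee_pos: [0.5048, -0.1779, 0.1449]
tool_rot: [[0.997, 0.072, -0.005], [0.072, -0.997, 0.007], [-0.004, -0.007, -1.0]]
ft_force: [-1.6, -2.9, -7.9]
opening: 0.341
```

```bash
python3 -c "
from h import *
sw('R',.003,5)"
```

```text
t 6.2 tcp [ 0.5048 -0.1779  0.1449] x [ 0.9974  0.0716 -0.0045] z [-0.005   0.0068 -1.    ] F [-1.6026 -2.8875 -7.9348] op 0.341
theta 0.675 radius mm 174.0 side mm -0.2 Ft -7.33 Fr 3.54
[ 0.19 -0.   -0.23] [ 0.19 -0.   -0.23] [ 0.2  -0.   -0.23] [ 0.2  -0.   -0.22] [ 0.2  -0.   -0.22]
```

The pull rose from 4 N to 7.3 N over 8 mm, which looks like the catch. I'll go a few mm further to confirm, then hold.

Request:
apply_moves:
  targets:
    - [0, 0.002, 0, 0.2, 0, -0.23, 0]
    - [0, 0, 0, 0.2, 0, -0.23, 0]

```text
time: 6.4
ee_pos: [0.5077, -0.1777, 0.1484]
tool_rot: [[0.997, 0.072, -0.007], [0.072, -0.997, 0.007], [-0.006, -0.008, -1.0]]
ft_force: [-1.0, -3.2, -10.4]
opening: 0.343
```

```bash
python3 -c "
from h import *
sw('R',.003,2)"
```

```text
t 6.4 tcp [ 0.5077 -0.1777  0.1484] x [ 0.9974  0.0718 -0.0062] z [-0.0068  0.0071 -1.    ] F [ -1.0175  -3.1797 -10.3859] op 0.343
theta 0.701 radius mm 174.0 side mm -0.2 Ft -8.74 Fr 5.74
[ 0.19 -0.   -0.23] [ 0.2  -0.   -0.23]
```

Request:
apply_moves:
  targets:
    - [0, 0, 0, 0.04, 0, -0.05, 0]
    - [0, 0, 0, 0.04, 0, -0.05, 0]
    - [0, 0, 0, 0.04, 0, -0.05, 0]
    - [0, 0, 0, 0.04, 0, -0.05, 0]

```text
time: 6.8
ee_pos: [0.5086, -0.1776, 0.1494]
tool_rot: [[0.997, 0.072, -0.009], [0.072, -0.997, 0.007], [-0.009, -0.008, -1.0]]
ft_force: [-1.5, -3.7, -10.6]
opening: 0.343
```

```bash
python3 -c "
from h import *
sw('R',.003,2)"
```

```text
t 6.8 tcp [ 0.5086 -0.1776  0.1494] x [ 0.9974  0.0719 -0.0089] z [-0.0094  0.0071 -0.9999] F [ -1.4982  -3.7225 -10.6214] op 0.343
theta 0.708 radius mm 174.0 side mm -0.2 Ft -9.21 Fr 5.57
[ 0.2  -0.   -0.23] [ 0.2  -0.   -0.22]
```

The push-back is about 5 N above baseline and grows with travel, and I've held it for over 0.4 s. The right board is the one that catches, so I'll lower it shut.

```bash
python3 -c "
from h import *
sw('R',-.008,8)"
```

```text
t 6.8 tcp [ 0.5086 -0.1776  0.1494] x [ 0.9974  0.0719 -0.0089] z [-0.0094  0.0071 -0.9999] F [ -1.4982  -3.7225 -10.6214] op 0.343
theta 0.708 radius mm 174.0 side mm -0.2 Ft -9.21 Fr 5.57
[-0.5   0.01  0.62] [-0.47  0.01  0.65] [-0.44  0.01  0.67] [-0.41  0.01  0.69] [-0.38  0.01  0.7 ] [-0.35  0.01  0.72] [-0.31  0.01  0.74] [-0.28  0.01  0.75]
```

Request:
apply_moves:
  targets:
    - [0, 0.008, 0, -0.49, 0, 0.62, 0]
    - [0, 0, 0, -0.46, 0, 0.65, 0]
    - [0, 0, 0, -0.43, 0, 0.67, 0]
    - [0, 0, 0, -0.4, 0, 0.69, 0]
    - [0, 0, 0, -0.37, 0, 0.7, 0]
    - [0, 0, 0, -0.34, 0, 0.72, 0]
    - [0, 0, 0, -0.31, 0, 0.74, 0]
    - [0, 0, 0, -0.28, 0, 0.75, 0]

```text
time: 7.6
ee_pos: [0.4879, -0.1792, 0.1177]
tool_rot: [[0.997, 0.07, 0.032], [0.069, -0.998, 0.009], [0.033, -0.007, -0.999]]
ft_force: [-12.5, 2.6, 10.6]
opening: 0.339
```

```bash
python3 -c "
from h import *
sw('R',-.007,8)"
```

```text
t 7.6 tcp [ 0.4879 -0.1792  0.1177] x [0.9971 0.0693 0.0325] z [ 0.032   0.0088 -0.9994] F [-12.4959   2.6345  10.6207] op 0.339
theta 0.49 radius mm 173.2 side mm -0.2 Ft 3.6 Fr -15.82
[-0.34  0.01  0.61] [-0.31  0.01  0.63] [-0.29  0.01  0.64] [-0.26  0.01  0.65] [-0.23  0.01  0.66] [-0.21  0.01  0.67] [-0.18  0.01  0.68] [-0.15  0.    0.68]
```

Request:
apply_moves:
  targets:
    - [0, -0.02, 0, -0.5, 0, 0.6, 0]
    - [0, -0.01, 0, -0.45, 0, 0.7, 0]
    - [0, 0, 0, -0.35, 0, 0.75, 0]
    - [0, 0, 0, -0.32, 0, 0.75, 0]
    - [0, 0, 0, -0.29, 0, 0.75, 0]
    - [0, 0, 0, -0.25, 0, 0.75, 0]

```text
time: 8.2
ee_pos: [0.4736, -0.1802, 0.0836]
tool_rot: [[0.997, 0.069, 0.023], [0.068, -0.998, 0.006], [0.023, -0.005, -1.0]]
ft_force: [-4.2, 3.2, 4.6]
opening: 0.342
```

```bash
python3 -c "
from h import *
sw('R',-.008,8)"
```

```text
t 8.2 tcp [ 0.4736 -0.1802  0.0836] x [0.9974 0.0684 0.0233] z [ 0.0229  0.0062 -0.9997] F [-4.199   3.1812  4.6308] op 0.342
theta 0.277 radius mm 173.8 side mm -0.1 Ft 3.38 Fr -5.07
[-0.22  0.    0.77] [-0.18  0.    0.78] [-0.15  0.    0.79] [-0.11  0.    0.79] [-0.08  0.    0.8 ] [-0.04  0.    0.8 ] [-0.   0.   0.8] [0.03 0.   0.8 ]
```

Request:
apply_moves:
  targets:
    - [0, -0.02, 0, -0.24, 0, 0.77, 0]
    - [0, 0, 0, -0.2, 0, 0.78, 0]
    - [0, 0, 0, -0.16, 0, 0.79, 0]
    - [0, 0, 0, -0.12, 0, 0.79, 0]
    - [0, 0, 0, -0.09, 0, 0.7, 0]
    - [0, 0, 0, -0.06, 0, 0.6, 0]
    - [0, 0, 0, -0.03, 0, 0.3, 0]

```text
time: 8.9
ee_pos: [0.4663, -0.1808, 0.037]
tool_rot: [[0.998, 0.068, 0.003], [0.068, -0.998, 0.005], [0.003, -0.005, -1.0]]
ft_force: [-17.8, 8.9, 39.2]
opening: 0.342
```

```bash
python3 -c "
from h import *
sw('R',-.003,4)"
```

```text
t 8.9 tcp [ 0.4663 -0.1808  0.037 ] x [0.9977 0.0684 0.003 ] z [ 0.0026  0.0054 -1.    ] F [-17.7617   8.9486  39.2355] op 0.342
theta 0.005 radius mm 174.5 side mm -0.3 Ft 39.16 Fr -17.24
[0.  0.  0.3] [0.01 0.   0.3 ] [0.01 0.   0.3 ] [0.02 0.   0.3 ]
```

The board is shut (θ ≈ 0.005) but I'm pressing down on it. I'll relieve that, open the jaws and rise.

Request:
apply_moves:
  targets:
    - [0, 0, 0, 0, 0, -0.05, 0]
    - [0, 0, 0, 0, 0, 0, 0.7]
    - [0, 0, 0, 0, 0, 0, 0.7]
    - [0, 0, 0, 0, 0, 0, 0.7]
    - [0, 0, 0, 0, 0, 0, 0.7]
    - [0, 0, 0, 0, 0, -0.5, 0.7]
    - [0, 0, 0, 0, 0, -1.5, 0.7]
    - [0, 0, 0, 0, 0, -2.5, 0.7]

```text
time: 9.7
ee_pos: [0.4634, -0.1802, 0.0791]
tool_rot: [[0.998, 0.069, -0.007], [0.069, -0.998, 0.009], [-0.006, -0.009, -1.0]]
ft_force: [0.3, -0.4, -0.0]
opening: 0.701
```

```bash
python3 -c "
from h import *
st('L',[-.003,0,.06])"
```

```text
t 9.7 tcp [ 0.4634 -0.1802  0.0791] x [ 0.9976  0.0693 -0.0062] z [-0.0068  0.0087 -0.9999] F [ 0.2683 -0.4207 -0.0362] op 0.701
shift cm [  0.0063 -21.2651  -2.1977]
```

Request:
apply_moves:
  targets:
    - [0, 0, 0, 0, 0, -2.5, 0.7]
    - [0, 0, 0, 0, -4, -0.8, 0.7]
    - [0, 0, 0, 0, -4.5, 0, 0.7]
    - [0, 0, 0, 0, -4.5, 0, 0.7]
    - [0, 0, 0, 0, -4, 0, 0.7]
    - [0, 0, 0, 0, -3, 0, 0.7]
    - [0, 0, 0, 0, 0, 0, 0.7]
    - [0, 0, 0, 0, 0, 0, 0.7]

```text
time: 10.5
ee_pos: [0.4538, 0.0232, 0.123]
tool_rot: [[0.998, 0.066, 0.008], [0.066, -0.998, 0.004], [0.008, -0.003, -1.0]]
ft_force: [0.2, -0.7, 0.5]
opening: 0.7
```

```bash
python3 -c "
from h import *
import cv2
st('L',[-.003,0,.03])
i=camera_info('wrist');M=i['cam_to_world']
cv2.imwrite('pics/w3.png',snapshot('wrist')[:,:,::-1])
for p in (G['L']-.003*u,G['L']-.003*u+.015*v):
    q=M[:3,:3].T@(p-M[:3,3]);print(i['fx']*q[0]/q[2]+i['cx'],i['fy']*q[1]/q[2]+i['cy'])
"
```

```text
t 10.5 tcp [0.4538 0.0232 0.123 ] x [0.9978 0.0661 0.0085] z [ 0.0082  0.004  -1.    ] F [ 0.2345 -0.6946  0.456 ] op 0.7
shift cm [-0.4794 -0.8646  4.995 ]
310.8017680632022 216.5527221863406
291.5429571949997 216.64848475153832
```

View pics/w3.png

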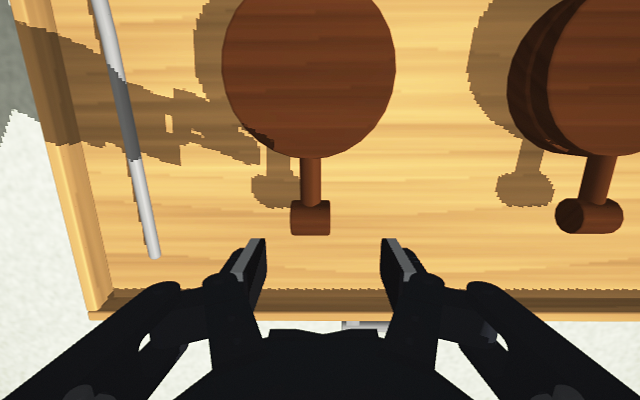

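The left drum sits at (311,217), matching the prediction to about 1 px, and the right board is back down. I'll descend on the left grip.

Request:
apply_moves:
  targets:
    - [0, -0.008, -0.007, -0.45, -0.8, 1.0, 0.7]
    - [0, 0, 0, 0, 0, 2.0, 0.7]
    - [0, 0, 0, 0, 0, 2.0, 0.7]
    - [0, 0, 0, 0, 0, 1.0, 0.7]
    - [0, 0, 0, 0, 0, 0, 0.7]

```text
time: 11.05
ee_pos: [0.4484, 0.028, 0.0595]
tool_rot: [[0.998, 0.066, -0.002], [0.066, -0.998, 0.003], [-0.001, -0.003, -1.0]]
ft_force: [-0.6, -0.4, -0.5]
opening: 0.699
```

```bash
python3 -c "
from h import *
st('L',[-.003,0,-.007])"
```

```text
t 11.05 tcp [0.4484 0.028  0.0595] x [ 0.9978  0.0658 -0.0013] z [-0.0016  0.0033 -1.    ] F [-0.5867 -0.3518 -0.5246] op 0.699
shift cm [ 0.0765 -0.3573  2.3499]
```

Request:
apply_moves:
  targets:
    - [0, 0, -0.006, 0.07, -0.35, 1.0, 0.7]
    - [0, 0, 0, 0, 0, 1.2, 0.7]
    - [0, 0, 0, 0, 0, 0.2, 0.7]
    - [0, 0, 0, 0, 0, 0, 0.7]

```text
time: 11.45
ee_pos: [0.4497, 0.0313, 0.0344]
tool_rot: [[0.997, 0.071, -0.0], [0.071, -0.997, 0.003], [-0.0, -0.003, -1.0]]
ft_force: [-0.5, 0.0, 0.7]
opening: 0.694
```

```bash
python3 -c "
from h import *
st('L',[-.003,0,-.007])"
```

```text
t 11.45 tcp [0.4497 0.0313 0.0344] x [ 0.9975  0.0708 -0.0002] z [-0.0004  0.0033 -1.    ] F [-0.4686  0.0064  0.6963] op 0.694
shift cm [-0.0768 -0.0491 -0.1619]
```

Request:
apply_moves:
  targets:
    - [0, 0, 0, -0.07, -0.05, -0.15, 0.7]
    - [0, 0, 0, 0, 0, 0, 0]
    - [0, 0, 0, 0, 0, 0, 0]
    - [0, 0, 0, 0, 0, 0, 0]
    - [0, 0, 0, 0, 0, 0, 0]
    - [0, 0, 0, 0, 0, 0, 0]

```text
time: 12.05
ee_pos: [0.4497, 0.0327, 0.0375]
tool_rot: [[0.998, 0.07, 0.002], [0.07, -0.998, 0.005], [0.002, -0.005, -1.0]]
ft_force: [0.9, -0.2, -1.4]
opening: 0.341
```

```bash
python3 -c "
from h import *
o=st();S0['L']=o['ee_pos'];sw('L',.007,8)
open('h.py','a').write('\nS0[\"L\"]=np.array(%s)\n'%o['ee_pos'].tolist())"
```

```text
t 12.05 tcp [0.4497 0.0327 0.0375] x [0.9976 0.0698 0.0021] z [ 0.0018  0.0048 -1.    ] F [ 0.8825 -0.2181 -1.3847] op 0.341
t 12.05 tcp [0.4497 0.0327 0.0375] x [0.9976 0.0698 0.0021] z [ 0.0018  0.0048 -1.    ] F [ 0.8825 -0.2181 -1.3847] op 0.341
theta 0.0 radius mm 175.0 side mm 0.0 Ft -1.38 Fr 0.86
[ 0.02 -0.   -0.7 ] [ 0.04 -0.   -0.7 ] [ 0.07 -0.   -0.7 ] [ 0.1  -0.   -0.69] [ 0.13 -0.   -0.69] [ 0.15 -0.   -0.68] [ 0.18 -0.   -0.68] [ 0.21 -0.   -0.67]
```

The left grip is held. I'll swing it up, still in modest steps through the catch zone as a check on the verdict.

Request:
apply_moves:
  targets:
    - [0, 0, 0, 0.02, 0, -0.7, 0]
    - [0, 0, 0, 0.05, 0, -0.7, 0]
    - [0, 0, 0, 0.08, 0, -0.7, 0]
    - [0, 0, 0, 0.11, 0, -0.69, 0]
    - [0, 0, 0, 0.14, 0, -0.69, 0]
    - [0, 0, 0, 0.17, 0, -0.68, 0]
    - [0, 0, 0, 0.2, 0, -0.68, 0]
    - [0, 0, 0, 0.23, 0, -0.67, 0]

```text
time: 12.85
ee_pos: [0.4602, 0.0334, 0.0951]
tool_rot: [[0.998, 0.069, 0.003], [0.069, -0.998, 0.006], [0.004, -0.006, -1.0]]
ft_force: [5.6, 1.9, -7.2]
opening: 0.343
```

```bash
python3 -c "
from h import *
sw('L',.006,8)"
```

```text
t 12.85 tcp [0.4602 0.0334 0.0951] x [0.9976 0.0693 0.0035] z [ 0.0031  0.0058 -1.    ] F [ 5.6299  1.913  -7.2063] op 0.343
theta 0.337 radius mm 174.3 side mm -0.1 Ft -4.9 Fr 7.81
[ 0.21 -0.   -0.56] [ 0.23 -0.   -0.55] [ 0.25 -0.   -0.55] [ 0.27 -0.   -0.54] [ 0.28 -0.   -0.53] [ 0.3  -0.   -0.52] [ 0.32 -0.   -0.51] [ 0.34 -0.   -0.5 ]
```

Request:
apply_moves:
  targets:
    - [0, 0, 0, 0.24, 0, -0.54, 0]
    - [0, 0, 0, 0.26, 0, -0.53, 0]
    - [0, 0, 0, 0.28, 0, -0.53, 0]
    - [0, 0, 0, 0.3, 0, -0.52, 0]
    - [0, 0, 0, 0.31, 0, -0.51, 0]

```text
time: 13.35
ee_pos: [0.4726, 0.0343, 0.1219]
tool_rot: [[0.998, 0.069, -0.003], [0.069, -0.998, 0.006], [-0.003, -0.006, -1.0]]
ft_force: [2.4, 1.5, -7.9]
opening: 0.339
```

```bash
python3 -c "
from h import *
sw('L',.005,8)"
```

```text
t 13.35 tcp [0.4726 0.0343 0.1219] x [ 0.9976  0.0695 -0.0028] z [-0.0032  0.0057 -1.    ] F [ 2.396   1.498  -7.9458] op 0.339
theta 0.507 radius mm 173.9 side mm -0.2 Ft -5.73 Fr 6.04
[ 0.25 -0.   -0.43] [ 0.26 -0.   -0.43] [ 0.27 -0.   -0.42] [ 0.28 -0.   -0.41] [ 0.3 -0.  -0.4] [ 0.31 -0.   -0.39] [ 0.32 -0.   -0.39] [ 0.33 -0.   -0.38]
```

Request:
apply_moves:
  targets:
    - [0, 0.003, 0, 0.26, 0, -0.43, 0]
    - [0, 0, 0, 0.27, 0, -0.42, 0]
    - [0, 0, 0, 0.28, 0, -0.42, 0]
    - [0, 0, 0, 0.29, 0, -0.41, 0]

```text
time: 13.75
ee_pos: [0.4837, 0.035, 0.139]
tool_rot: [[0.998, 0.069, -0.002], [0.07, -0.998, 0.006], [-0.002, -0.006, -1.0]]
ft_force: [2.9, 1.6, -8.6]
opening: 0.343
```

```bash
python3 -c "
from h import *
sw('L',.005,8)"
```

```text
t 13.75 tcp [0.4837 0.035  0.139 ] x [ 0.9976  0.0695 -0.0018] z [-0.0022  0.0058 -1.    ] F [ 2.8557  1.6374 -8.6279] op 0.343
theta 0.625 radius mm 173.6 side mm -0.3 Ft -5.26 Fr 7.45
[ 0.3 -0.  -0.4] [ 0.31 -0.   -0.39] [ 0.32 -0.   -0.38] [ 0.33 -0.   -0.37] [ 0.34 -0.   -0.37] [ 0.35 -0.   -0.36] [ 0.36 -0.   -0.35] [ 0.37 -0.   -0.33]
```

Request:
apply_moves:
  targets:
    - [0, 0.003, 0, 0.33, 0, -0.38, 0]
    - [0, 0, 0, 0.34, 0, -0.37, 0]
    - [0, 0, 0, 0.35, 0, -0.36, 0]
    - [0, 0, 0, 0.36, 0, -0.35, 0]

```text
time: 14.15
ee_pos: [0.4967, 0.0359, 0.1543]
tool_rot: [[0.998, 0.07, -0.005], [0.07, -0.998, 0.006], [-0.005, -0.006, -1.0]]
ft_force: [-0.9, 0.9, -5.9]
opening: 0.339
```

```bash
python3 -c "
from h import *
sw('L',.005,8)"
```

```text
t 14.15 tcp [0.4967 0.0359 0.1543] x [ 0.9976  0.0697 -0.0047] z [-0.0051  0.0057 -1.    ] F [-0.8857  0.8979 -5.8527] op 0.339
theta 0.74 radius mm 173.2 side mm -0.3 Ft -4.87 Fr 3.34
[ 0.34 -0.   -0.37] [ 0.35 -0.   -0.36] [ 0.36 -0.   -0.35] [ 0.37 -0.   -0.34] [ 0.38 -0.   -0.32] [ 0.39 -0.   -0.31] [ 0.4 -0.  -0.3] [ 0.41 -0.   -0.29]
```

Request:
apply_moves:
  targets:
    - [0, 0.004, 0, 0.35, 0, -0.36, 0]
    - [0, 0, 0, 0.36, 0, -0.35, 0]
    - [0, 0, 0, 0.37, 0, -0.34, 0]
    - [0, 0, 0, 0.38, 0, -0.33, 0]

```text
time: 14.55
ee_pos: [0.5121, 0.0369, 0.1687]
tool_rot: [[0.998, 0.07, -0.002], [0.07, -0.998, 0.006], [-0.002, -0.006, -1.0]]
ft_force: [-0.9, 1.6, -7.0]
opening: 0.337
```

```bash
python3 -c "
from h import *
sw('L',.005,8)"
```

```text
t 14.55 tcp [0.5121 0.0369 0.1687] x [ 0.9976  0.0698 -0.0017] z [-0.0022  0.006  -1.    ] F [-0.9058  1.5615 -7.0008] op 0.337
theta 0.862 radius mm 172.8 side mm -0.4 Ft -5.16 Fr 4.8
[ 0.38 -0.   -0.32] [ 0.39 -0.   -0.31] [ 0.4 -0.  -0.3] [ 0.41 -0.   -0.29] [ 0.42 -0.   -0.27] [ 0.43 -0.   -0.26] [ 0.43 -0.   -0.25] [ 0.44 -0.   -0.24]
```

Request:
apply_moves:
  targets:
    - [0, 0.003, 0, 0.4, 0, -0.31, 0]
    - [0, 0, 0, 0.41, 0, -0.3, 0]
    - [0, 0, 0, 0.42, 0, -0.29, 0]
    - [0, 0, 0, 0.43, 0, -0.28, 0]

```text
time: 14.95
ee_pos: [0.5296, 0.0381, 0.1814]
tool_rot: [[0.998, 0.07, -0.001], [0.07, -0.998, 0.006], [-0.0, -0.006, -1.0]]
ft_force: [-1.4, 1.5, -5.7]
opening: 0.336
```

```bash
python3 -c "
from h import *
sw('L',.005,8)"
```

```text
t 14.95 tcp [0.5296 0.0381 0.1814] x [ 0.9976  0.0699 -0.0002] z [-0.0006  0.0061 -1.    ] F [-1.4186  1.5044 -5.729 ] op 0.336
theta 0.988 radius mm 172.4 side mm -0.5 Ft -4.24 Fr 4.06
[ 0.42 -0.   -0.27] [ 0.43 -0.   -0.26] [ 0.44 -0.   -0.24] [ 0.44 -0.   -0.23] [ 0.45 -0.   -0.22] [ 0.46 -0.   -0.21] [ 0.46 -0.   -0.19] [ 0.47 -0.   -0.18]
```

Request:
apply_moves:
  targets:
    - [0, 0.003, 0, 0.43, 0, -0.27, 0]
    - [0, 0, 0, 0.44, 0, -0.26, 0]
    - [0, 0, 0, 0.45, 0, -0.24, 0]
    - [0, 0, 0, 0.46, 0, -0.23, 0]
    - [0, 0, 0, 0.46, 0, -0.22, 0]
    - [0, 0, 0, 0.47, 0, -0.21, 0]

```text
time: 15.55
ee_pos: [0.5585, 0.04, 0.1964]
tool_rot: [[0.998, 0.07, 0.001], [0.07, -0.998, 0.006], [0.001, -0.006, -1.0]]
ft_force: [-1.0, 2.2, -6.2]
opening: 0.341
```

```bash
python3 -c "
from h import *
sw('L',.007,8)"
```

```text
t 15.55 tcp [0.5585 0.04   0.1964] x [0.9976 0.0698 0.0012] z [ 0.0008  0.0063 -1.    ] F [-0.9738  2.2117 -6.2362] op 0.341
theta 1.178 radius mm 172.1 side mm -0.7 Ft -3.14 Fr 5.45
[ 0.65 -0.   -0.25] [ 0.66 -0.   -0.23] [ 0.67 -0.   -0.2 ] [ 0.68 -0.   -0.17] [ 0.68 -0.   -0.15] [ 0.69 -0.   -0.12] [ 0.69 -0.   -0.09] [ 0.7  -0.   -0.06]
```

The left board is free past 1.1 rad. I'll carry on to wide open.

Request:
apply_moves:
  targets:
    - [0, 0, 0, 0.66, 0, -0.24, 0]
    - [0, 0, 0, 0.67, 0, -0.21, 0]
    - [0, 0, 0, 0.68, 0, -0.18, 0]
    - [0, 0, 0, 0.68, 0, -0.15, 0]
    - [0, 0, 0, 0.69, 0, -0.12, 0]
    - [0, 0, 0, 0.69, 0, -0.09, 0]
    - [0, 0, 0, 0.7, 0, -0.06, 0]
    - [0, 0, 0, 0.7, 0, -0.03, 0]

```text
time: 16.35
ee_pos: [0.6179, 0.044, 0.2093]
tool_rot: [[0.998, 0.07, 0.0], [0.07, -0.998, 0.006], [0.001, -0.006, -1.0]]
ft_force: [-1.9, 0.4, -3.3]
opening: 0.342
```

```bash
python3 -c "
from h import *
sw('L',.006,8)"
```

```text
t 16.35 tcp [0.6179 0.044  0.2093] x [0.9975 0.0702 0.0008] z [ 0.0004  0.0059 -1.    ] F [-1.9113  0.38   -3.2681] op 0.342
theta 1.534 radius mm 171.9 side mm -1.1 Ft -2.0 Fr 3.2
[ 0.6  -0.   -0.01] [ 0.6  -0.    0.01] [ 0.6  -0.    0.03] [ 0.6  -0.    0.05] [ 0.6  -0.    0.07] [ 0.59 -0.    0.09] [ 0.59 -0.    0.11] [ 0.59 -0.    0.13]
```

Request:
apply_moves:
  targets:
    - [0, 0, 0, 0.6, 0, 0, 0]
    - [0, 0, 0, 0.6, 0, 0.01, 0]
    - [0, 0, 0, 0.6, 0, 0.03, 0]
    - [0, 0, 0, 0.6, 0, 0.05, 0]
    - [0, 0, 0, 0.6, 0, 0.07, 0]

```text
time: 16.85
ee_pos: [0.6505, 0.0461, 0.2078]
tool_rot: [[0.998, 0.07, -0.0], [0.07, -0.998, 0.006], [0.0, -0.006, -1.0]]
ft_force: [-4.1, 0.8, -2.9]
opening: 0.338
```

```bash
python3 -c "
from h import *
sw('L',.004,4)"
```

```text
t 16.85 tcp [0.6505 0.0461 0.2078] x [0.9975 0.0702 0.0002] z [-0.0002  0.0056 -1.    ] F [-4.058   0.8499 -2.9479] op 0.338
theta 1.724 radius mm 172.3 side mm -1.3 Ft -3.49 Fr 3.52
[ 0.39 -0.    0.07] [ 0.39 -0.    0.07] [ 0.39 -0.    0.08] [ 0.39 -0.    0.09]
```

It's at about 1.72 rad, nearly at the stop. I'll release and go straight up slowly.

Request:
apply_moves:
  targets:
    - [0, 0, 0, 0, 0, 0, 0]
    - [0, 0, 0, 0, 0, 0, 0.7]
    - [0, 0, 0, 0, 0, 0, 0.7]
    - [0, 0, 0, 0, 0, 0, 0.7]
    - [0, 0, 0, 0, 0, 0, 0.7]
    - [0, 0, 0, 0, 0, -1, 0.7]
    - [0, 0, 0, 0, 0, -2, 0.7]
    - [0, 0, 0, 0, 0, -3, 0.7]

```text
time: 17.65
ee_pos: [0.6536, 0.0456, 0.2716]
tool_rot: [[0.997, 0.07, 0.011], [0.07, -0.998, 0.006], [0.011, -0.005, -1.0]]
ft_force: [0.4, -0.3, -0.3]
opening: 0.701
```

Request:
apply_moves:
  targets:
    - [0, 0, 0, 0, 0, -3.5, 0.7]
    - [0, 0, 0, 0, 0, -3.5, 0.7]
    - [0, 0, 0, -4, 0, -2, 0.7]
    - [0, 0, 0, -4.5, 0, -1, 0.7]
    - [0, 0, 0, -4.5, 0, 0, 0.7]
    - [0, 0, 0, -4, 0, 0, 0.7]
    - [0, 0, 0, 0, 0, 0, 0.7]
    - [0, 0, 0, 0, 0, 0, 0.7]

```text
time: 18.45
ee_pos: [0.4796, 0.0326, 0.388]
tool_rot: [[0.997, 0.07, 0.037], [0.07, -0.998, 0.005], [0.037, -0.003, -0.999]]
ft_force: [0.4, 0.5, -0.0]
opening: 0.699
```

```bash
python3 -c "
from h import *
import cv2
st()
a=snapshot('scene')[100:270,150:420,::-1];b=snapshot('side')[110:280,220:490,::-1]
cv2.imwrite('pics/end.png',cv2.resize(np.hstack([a,b]),(800,252),interpolation=cv2.INTER_CUBIC))"
```

```text
t 18.45 tcp [0.4796 0.0326 0.388 ] x [0.9969 0.0699 0.0371] z [ 0.0368  0.0053 -0.9993] F [ 0.4398  0.4559 -0.0399] op 0.699
```

View pics/end.png

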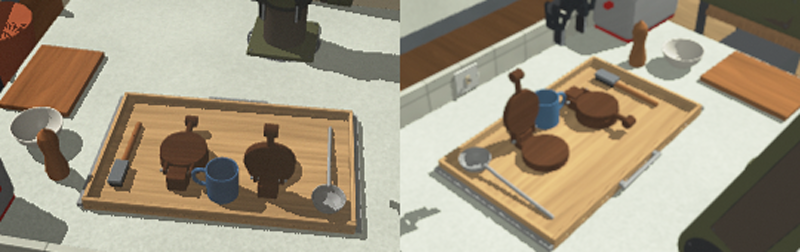

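The left board stands open, leaning back. The right one is shut, nothing else has visibly moved, and the gripper is clear.

```bash
python3 -c "
from rig import *
hand_in()"
```

```text
the job is handed in; nothing more can be done
```

The right tostonera is the one that catches. I left it shut and left the free left one standing wide open, and handed the job in at about 18.5 s.

- **Right (catches):** The pull needed at the grip held at about 4 N, which was weight plus friction in the jaws. From about 0.64 rad it climbed to about 9 N. That is roughly 5 N of push-back, about 11 mm past first touch and well short of the 11.4 N limit. I held it there for over 0.4 s, lowered the board to about 0.005 rad and let go.
- **Left (free):** The pull stayed at 3–6 N with no sustained rise through 1.18 rad. I released the board at about 1.72 rad and it stayed standing.

The last pictures show the left board upright, the right one down, the mug, ladle and brush in place, and the gripper clear with about 0 N on it.

Not everything was clean or directly checked:
- **Lowering the right board:** I pressed down with about 39 N on the closed board before easing off. Earlier in the same swing there was about 16 N of sideways load towards the hinge.
- **Angles and push-back:** I worked these out from the tool's position and the force readings, not from a joint reading.

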